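Clamp a brass plate in the engraving jig

ROBOT

A 6-joint arm with a two-finger parallel gripper is mounted at the origin on the work surface. World frame = base frame: x ahead of the robot, y to its left, z up, the work surface at z = 0. Lengths are in m, angles in rad, forces in N, time in s.
With the tool pointing down it reaches from about 0.3 to 0.85 m from the base axis. Payload 4.2 kg.
Tool frame: the origin (TCP) lies on the centre line of the jaws, within the pads' length; the fingertips stand 25 mm ahead of it and the grasp point (between the pads) lies 6 mm ahead of it; z points along the fingers, y is the line along which they close (so a half turn about z gives the same grasp; the last joint's range is limited). The gripper opens to 91 mm and grips with 3 to 60 N. Pads are 32 mm wide; open, the fingers measure 118 mm over their backs; the gripper's body (76 mm by 178 mm) begins 60 mm behind the grasp point.
Start: joints at [-0.02, 0.32, 1.565, -0, 1.257, -0.02], TCP at [0.575, 0, 0.239] pointing down, gripper open.
Joint ranges: [-3.11, 3.11], [-0.84, 2.01], [0.21, 2.61], [-1.34, 4.49], [0.05, 2.63], [-2.56, 2.56]. Speed limits (rad/s): [2.57, 2.57, 3.14, 3.14, 3.14, 3.14].

INTERFACE

Orientations are given as [roll, pitch, yaw] about the fixed x, y, z axes, in that order (R = Rz(yaw) Ry(pitch) Rx(roll)).
In Python, from workcell import bot gives the robot as it stands.
- The arm moves only by the tool send_path, called in YAML: its name, and indented under it one key for each argument. Schema: {"type":"object","properties":{"ticks":{"type":"array","items":{"type":"array","prefixItems":[{"type":"array","items":{"type":"number"},"minItems":3,"maxItems":3},{"type":"number"},{"type":"number"}],"minItems":3,"maxItems":3},"minItems":1,"maxItems":8},"only":{"type":"string"},"quiet":{"type":"boolean"},"lines":{"type":"string"}},"required":["ticks"],"additionalProperties":false}. ticks is a list of rows, 1 to 8 of them, each written [[dx, dy, dz], turn, opening]: dx, dy, dz in normalised numbers (1 is 500 mm), then a turn about the tool's z in shares of 180 degrees (1.0 is 180 degrees), then the opening from 0.0 (shut) to 1.0 (fully open); each row is the pose to reach, as a shift and turn from the pose commanded when the call began, along the tool's axes at that moment; what a row does not reach only later rows make up. A row lasts 1/12 s, in which the tool goes at most 0.0417 m and 0.125 rad, less where a joint would pass 70% of its speed; a pose out of reach is approached as far as the arm can. The fingers move at their own pace and stop on an object; the grip force is fixed at half the most. Time passes only in rows, so rows that do not move let the fingers close. The tool returns the time, the measured TCP pose, the force, the opening and the grip force at its end. only (a regular expression) keeps the lines of the reply that match it, lines (a string "A,B") keeps lines A to B, and quiet returns only ok. No shift or turn number may pass 1 either way. Input that does not fit is refused with a message, and nothing moves.
- bot.read_state(): the state, without advancing time (a new reading comes with each control period).
- bot.get_image(name): name is "scene" or "side" or "wrist"; returns the picture (420x560x3 uint8, red, green, blue); there is no depth.
- bot.camera_params(name): a dict with "fx", "fy", "cx", "cy" (pixels), "rvec" (rotation vector, rad) and "tvec" (3), from world to camera coordinates, as OpenCV has them. Camera axes: x right, y down, z forward; pixel columns grow to the right and rows downward; lengths in m; the calibration is good to about 2 mm. The wrist camera is an equidistant fisheye: a pixel r from the principal point sees the ray r / f radians off the axis. A picture is of the moment at which its call begins: read the wrist's pose just before it. camera_params takes no time and is no camera call; for the wrist camera it gives the pose at the moment of the call.
- bot.finish_job(): hands the job in; it is judged then, once.
The state is a dict: "clock": time; "joint_positions": joint angles; "qd": joint speeds; "joint_torque": joint torques, N m; "tcp_pos": TCP position; "tool_rot": TCP orientation; "contact_force": force on the tool from outside, world axes, zero at the start; "ft_torque": the same for the moment, N m; "gripper_width": opening from 0.0 (shut) to 1.0 (fully open); "grip_force": force on a finger pad.
Only numpy, scipy, OpenCV 4.12 (cv2) and the standard library are available. Lean on these libraries where they do the work, as an engineer would, in place of code of your own. Each camera call takes 0.05 s, during which the arm holds its last target. There are 200 camera calls.

TASK

Get the brass plate ready for engraving: push the jig's clamp strap round sideways with a finger until it lies over the plate, fully home against its stop, and only then push the red cam lever all the way down so that the orange foot presses on the plate. The plate must stay where it lies in its nest, and the punch, jar, graver and brush are to be left alone.

Things in the scene. Friction and masses are not known exactly. Their poses are not given: they have to be found in the camera images.
- jig: Engraving jig fixed to the bench: plywood and dark steel slab 150 (x) x 210 (y) x 25 mm thick. Origin on the bench directly under the strap's upright pivot axis; z up. The slab spans x -75..75, y -45..165 mm from it. The plate's nest is centred at (0, 105) mm, with 5 mm high fences at its +x and +y sides. A brass stop pin 10 mm thick, top 51 mm over the bench, at (18.5, 38) mm stops the strap.
- strap (a joint): Angle of the clamp strap about the upright pivot axis (rad). 0: home on its stop, pointing along the jig's +y over the plate. Positive: swung anticlockwise seen from above (at 1.57 it points along the jig's -x); limit 1.75. Stays where left; takes about 0.22 N m to turn (3 N at 80 mm).
- strap_edge (a point): Middle of the strap's width and thickness, 80 mm from its pivot axis, 46 mm over the bench: clear bar to push on either side. The strap is a bright steel bar 26 mm wide, 12 mm thick, underside 40 mm over the bench, reaching 120 mm from the axis and 22 mm behind it. A fork (26 mm, top 78 mm over the bench) stands on it at the axis.
- lever (a joint): Angle of the cam lever above level (rad). 0: fully down, clamped, a hard stop. Positive: raised; limit 1.25. Carried by the strap; its level hinge crosses the pivot axis 66 mm over the bench. It points away from the strap's long end (strap home: along the jig's -y). Stays where left; takes about 0.35 N m (4 N at its pad). Going down it drives the foot down 5 mm per rad.
- lever_pad (a point): Centre of the upper face of the red pad at the lever's end, 88 mm out from the lever's hinge and 8 mm off the line through the hinge. The pad is 24 mm wide, 46 mm long along the lever, 12 mm thick. Fully down, its upper face is 74 mm above the bench.
- foot: Orange rubber foot 16 mm across, 6 mm high, on a spring (3 N/mm) under a 10 mm spindle through an 18 mm bush in the strap, 105 mm from the pivot axis (spindle top about 75 mm over the bench). Origin: centre of its upper face. About 3 mm clear of the plate with the lever raised at 1 rad; presses it with about 5 N with the lever down and strap home.
- blank: Loose brass plate 70 x 90 x 6 mm with dark scrolls, 0.3 kg, lying in the jig's nest with its top 31 mm above the bench. Origin at the centre of its underside. To be left lying there.
- punch: Small wood-handled punch standing on the jig's slab, 24 mm across at its widest, 52 mm high, easily toppled; origin at the centre of its foot. Bystander.
- jar: Amber jar with a black cap, 46 mm across, 62 mm high, standing on the bench beyond the jig; origin at the centre of its underside. Bystander.
- graver: Graver with a wooden handle, 150 mm long, lying on the bench beside the jig; origin on the bench under its middle. Bystander.
- brush: Bench brush, 160 mm long, lying on the bench beside the jig; origin on the bench under its middle. Bystander.

How it is judged:
By the outcome, as a careful person would: the job done as asked, in the order asked, and still so for the second after the job is handed in, with the robot touching nothing.
It also fails if it takes over 48 s, if anything falls off the work surface, if the arm or the gripper's body presses on something with over 40 N, if the wrist force passes 120 N, or if a joint passes its speed limit or range.

## Working session

There is one attempt and no reset: what is moved stays moved. The work goes in short steps, Python scripts to look and compute and a tool call to move; the robot and the scene stay as the last step left them, time stands still between calls to the robot, and variables do not carry over. Pictures are saved under pics/ and viewed, at most 10 in all, crops included, and the job is handed in when it is done.

```bash
ls; mkdir -p pics; python3 - <<'E'
from workcell import bot
import cv2,numpy as np
ims=[bot.get_image(n) for n in("scene","side")]
for n,i in zip(("scene","side"),ims): cv2.imwrite(f"pics/{n}0.png",i[:,:,::-1])
for n in("scene","side","wrist"):
  p=bot.camera_params(n);R=cv2.Rodrigues(np.array(p['rvec']))[0]
  print(n,p['fx'],p['cx'],p['cy'],-R.T@np.array(p['tvec']),R[2])
s=bot.read_state();print(s['clock'],s['tcp_pos'],s['tool_rot'])
E
```

```text
pics
workcell.py
scene 513.818158147461 279.88577362215256 210.22073424469937 [1.0232148  0.68815279 0.58421448] [-0.45000965 -0.69000403 -0.56690894]
side 387.7926842628088 279.9827713788475 207.98252908809488 [ 0.37614546 -0.38223528  0.49947011] [ 0.3835858   0.64883574 -0.6571713 ]
wrist 325.19226210127806 281.01001977035867 209.2694504406607 [0.57481329 0.07458722 0.38396247] [-0.0017152  -0.26754055 -0.96354508]
0.1 [ 5.74600119e-01 -3.43750095e-06  2.38203740e-01] [-3.14001816e+00 -5.07305397e-06  1.57077777e+00]
```

View pics/scene0.png

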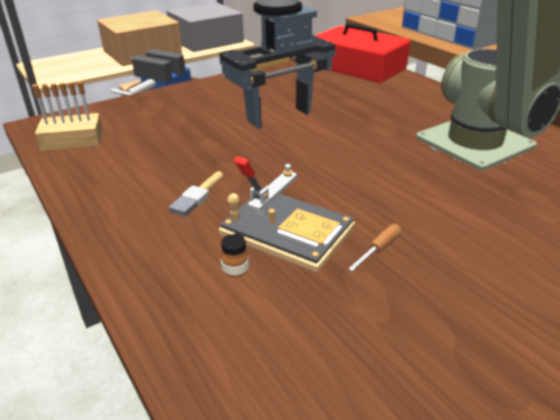

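View pics/side0.png

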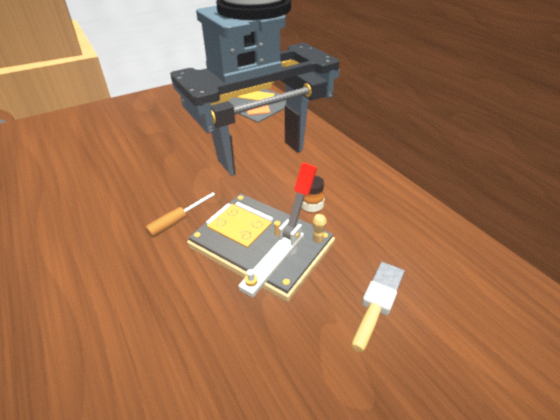

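Scene: jig at about (290,228), the strap's fork at (257,195), strap end at (290,172), punch (234,205), jar (234,255). Side: pivot around (290,233), strap end (248,285), lever pad (305,180), plate (240,223), punch (320,228). Next, an enlarged view of both.

```bash
python3 - <<'E'
import cv2,numpy as np
a=cv2.imread("pics/scene0.png")[140:280,215:365]; b=cv2.imread("pics/side0.png")[155:305,180:350]
A=cv2.resize(a,None,fx=4,fy=4,interpolation=2)[:, :]; B=cv2.resize(b,None,fx=4,fy=4,interpolation=2)
cv2.imwrite("pics/a1.png",A);cv2.imwrite("pics/b1.png",B)
E
```

```text
(no output)
```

View pics/a1.png

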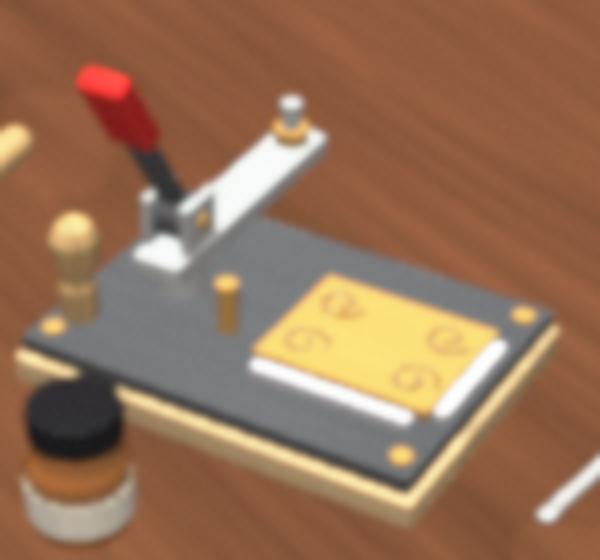

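View pics/b1.png

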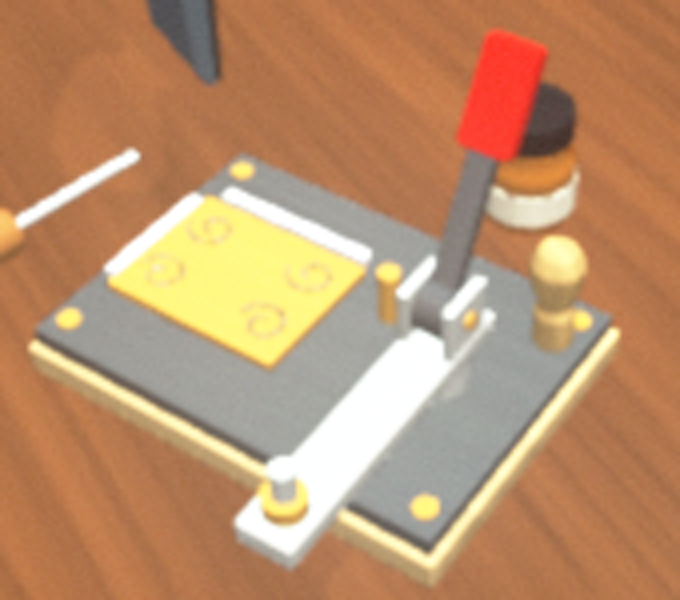

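Both crops show the slab's corners, the pin, fork, spindle, red pad and punch clearly. The strap is at about 1.6 rad, off the slab's −x edge, and the lever is raised. I'll triangulate these from the two views.

```bash
cat > h.py <<'E'
import numpy as np,cv2
from workcell import bot
def cam(n):
    p=bot.camera_params(n);R=cv2.Rodrigues(np.array(p['rvec']))[0];t=np.array(p['tvec'])
    return np.array([[p['fx'],0,p['cx']],[0,p['fy'],p['cy']],[0,0,1]]),R,t
def tri(a,b):
    P=[k@np.c_[R,t] for k,R,t in (cam("scene"),cam("side"))]
    X=cv2.triangulatePoints(P[0],P[1],np.float64(a).reshape(2,1),np.float64(b).reshape(2,1));X=X[:3,0]/X[3,0]
    e=max(np.linalg.norm((p@np.r_[X,1])[:2]/(p@np.r_[X,1])[2]-q) for p,q in zip(P,(a,b)))
    return X,e
def ray(n,uv,z):
    k,R,t=cam(n);d=R.T@np.linalg.solve(k,[*uv,1]);c=-R.T@t
    return c+d*(z-c[2])/d[2]
def proj(n,X):
    k,R,t=cam(n);q=k@(R@np.asarray(X,float)+t);return q[:2]/q[2]
E
python3 - <<'E'
from h import *
S=lambda u,v:np.array([215+u/4,140+v/4]);D=lambda u,v:np.array([180+u/4,155+v/4])
pts=dict(c_pp=((408,488),(245,155)),c_mp=((555,315),(35,333)),c_pm=((22,340),(612,320)),pin=((227,281),(389,269)),
spin=((291,101),(283,465)),pp_screw=((402,455),(242,170)),mp_screw=((524,315),(69,318)),pm_screw=((53,326),(582,320)),
punch=((74,230),(560,255)),endA=((326,135),(240,525)),padTipR=((78,72),(545,48)),padTipL=((130,75),(492,32)),padmid=((118,105),(503,95)))
for n,(a,b) in pts.items():
    X,e=tri(S(*a),D(*b));print(n,X.round(4),round(e,2))
src=[(75,165),(-75,165),(75,-45),(-75,-45)]
W=[]
for n,q in zip(src,[(245,155),(35,333),(612,320),(430,548)]): W.append(ray("side",D(*q),.025)[:2])
W2=[ray("scene",S(*q),.025)[:2] for q in((408,488),(555,315),(22,340))]
for A,B in((src,W),(src[:3],W2),(src+src[:3],W+W2)):
    A=np.array(A)/1e3;B=np.array(B);a=A-A.mean(0);b=B-B.mean(0)
    th=np.arctan2((a[:,0]*b[:,1]-a[:,1]*b[:,0]).sum(),(a*b).sum());R=np.array([[np.cos(th),-np.sin(th)],[np.sin(th),np.cos(th)]])
    t=B.mean(0)-R@A.mean(0);print("yaw",th,"origin",t,"res",np.abs(A@R.T+t-B).max())
E
```

```text
c_pp [0.6111 0.1668 0.0219] 0.83
c_mp [0.4789 0.1057 0.0219] 0.88
c_pm [ 0.6949 -0.0193  0.0215] 0.81
pin [0.6135 0.0315 0.0518] 0.73
spin [ 0.5184 -0.0561  0.0745] 0.77
pp_screw [0.6031 0.1521 0.0262] 0.57
mp_screw [0.4944 0.1018 0.026 ] 0.5
pm_screw [ 0.6806 -0.0156  0.0259] 1.13
punch [ 0.6651 -0.0172  0.0726] 1.02
endA [ 0.4997 -0.0529  0.05  ] 1.51
padTipR [0.6664 0.0013 0.1631] 0.42
padTipL [0.6522 0.0189 0.1652] 1.55
padmid [0.6509 0.0061 0.1443] 0.69
yaw 0.42894106263134746 origin [ 0.61198825 -0.0150038 ] res 0.004994422686872779
yaw 0.4298924744988786 origin [ 0.61346142 -0.00856635] res 0.004394402498701044
yaw 0.42921918850774365 origin [ 0.61260035 -0.01224579] res 0.007591114830324722
```

Jig origin is about (0.612, −0.012), yaw 0.429, strap about 1.58 rad, lever about 1.07 rad. Next I shut the fingers and turn the tool while moving to above the strap's −y side.

The rows are not in the units I measure in: shifts go in shares of 500 mm and turns go in shares of 180 degrees. I convert before sending: -0.083 m / 0.5 = -0.166, -0.016 m / 0.5 = -0.032, -1 rad / 3.1416 = -0.3183.

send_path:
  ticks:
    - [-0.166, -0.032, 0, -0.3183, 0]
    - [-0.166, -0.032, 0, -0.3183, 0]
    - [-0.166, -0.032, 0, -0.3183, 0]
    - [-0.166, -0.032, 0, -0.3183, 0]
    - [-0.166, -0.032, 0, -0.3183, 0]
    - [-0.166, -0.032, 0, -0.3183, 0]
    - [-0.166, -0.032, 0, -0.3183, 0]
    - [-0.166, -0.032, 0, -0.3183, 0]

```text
refused: ticks[0]: [-0.166, -0.032, 0, -0.3183, 0] is too long (schema: maxItems 3). Nothing was moved.
```

I used the wrong layout. The manual says rows with the three-number parts in brackets of their own; once more.

send_path:
  ticks:
    - [[-0.166, -0.032, 0], -0.3183, 0]
    - [[-0.166, -0.032, 0], -0.3183, 0]
    - [[-0.166, -0.032, 0], -0.3183, 0]
    - [[-0.166, -0.032, 0], -0.3183, 0]
    - [[-0.166, -0.032, 0], -0.3183, 0]
    - [[-0.166, -0.032, 0], -0.3183, 0]
    - [[-0.166, -0.032, 0], -0.3183, 0]
    - [[-0.166, -0.032, 0], -0.3183, 0]

```text
clock: 0.77
tcp_pos: [0.5587, -0.0831, 0.2385]
tool_rot: [-3.141, -0.001, 2.558]
contact_force: [-0.8, 0.3, 0.6]
gripper_width: 0.446
grip_force: 0.0
```

send_path:
  ticks:
    - [[0, 0, 0.08], -0.3183, 0]
    - [[0, 0, 0.08], -0.3183, 0]
    - [[0, 0, 0.08], -0.3183, 0]
    - [[0, 0, 0.08], -0.3183, 0]
    - [[0, 0, 0.16], -0.3183, 0]
    - [[0, 0, 0.16], -0.3183, 0]
    - [[0, 0, 0.16], -0.3183, 0]
    - [[0, 0, 0.16], -0.3183, 0]

```text
clock: 1.43
tcp_pos: [0.5583, -0.0829, 0.1577]
tool_rot: [3.14, -0.002, -2.725]
contact_force: [0.2, 0.4, -0.3]
gripper_width: 0.004
grip_force: 0.0
```

```bash
python3 - <<'E'
from h import *
for n in("scene","side"): cv2.imwrite(f"pics/{n}1.png",bot.get_image(n)[:,:,::-1])
a=cv2.imread("pics/scene1.png")[110:290,190:370]; b=cv2.imread("pics/side1.png")[100:320,150:370]
cv2.imwrite("pics/c1.png",np.hstack([cv2.resize(a,(396,396)),cv2.resize(b,(396,396))]))
s=bot.read_state();print(s['tcp_pos'],s['tool_rot'],s['joint_positions'])
E
```

```text
[ 0.55872304 -0.08296096  0.15840795] [ 3.14098256e+00 -9.46770351e-04 -2.73106102e+00] [-1.67763361e-01  3.66800706e-01  1.70860249e+00 -7.55032321e-06
  1.06731576e+00 -2.14908739e+00]
```

View pics/c1.png

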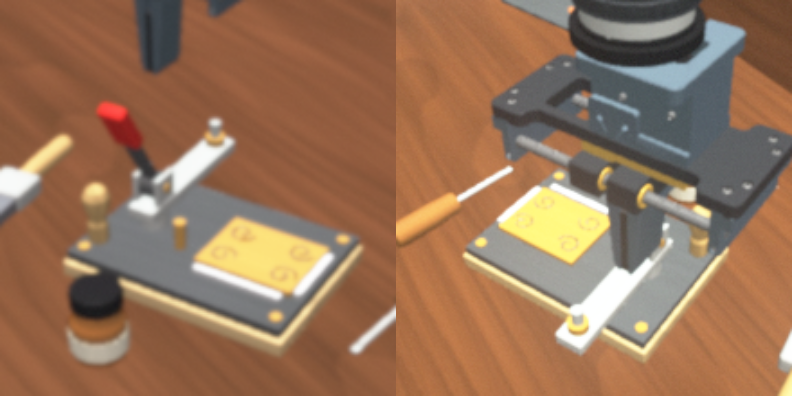

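The fingers are shut, above the −y side of the strap (scene crop (155,60), side crop (630,260)), and nothing has been disturbed. Lowering to tip height 43 mm.

In the tool's units: 0.09 m / 0.5 = 0.18, 0.08 m / 0.5 = 0.16.

send_path:
  ticks:
    - [[0, 0, 0.06], 0, 0]
    - [[0, 0, 0.12], 0, 0]
    - [[0, 0, 0.16], 0, 0]
    - [[0, 0, 0.18], 0, 0]
    - [[0, 0, 0.18], 0, 0]
    - [[0, 0, 0.18], 0, 0]

```text
clock: 2.03
tcp_pos: [0.5594, -0.0831, 0.0692]
tool_rot: [-3.141, 0.0, -2.732]
contact_force: [1.1, -0.3, 0.6]
gripper_width: 0.007
grip_force: 0.0
```

```bash
python3 - <<'E'
from h import *
for n in("scene","side"): cv2.imwrite(f"pics/{n}2.png",bot.get_image(n)[:,:,::-1])
a=cv2.imread("pics/scene2.png")[130:270,210:350]; b=cv2.imread("pics/side2.png")[155:315,180:340]
cv2.imwrite("pics/c2.png",np.hstack([cv2.resize(a,(396,396)),cv2.resize(b,(396,396))]))
s=bot.read_state();p=s['tcp_pos'];print(p,s['tool_rot'])
c,n=np.cos(.429),np.sin(.429);print("jig",np.array([[c,n],[-n,c]])@(p[:2]-[.612,-.012]))
E
```

```text
[ 0.56021274 -0.08318625  0.07042797] [-3.13991746e+00  2.56911106e-03 -2.73152683e+00]
jig [-0.07670516 -0.043194  ]
```

View pics/c2.png

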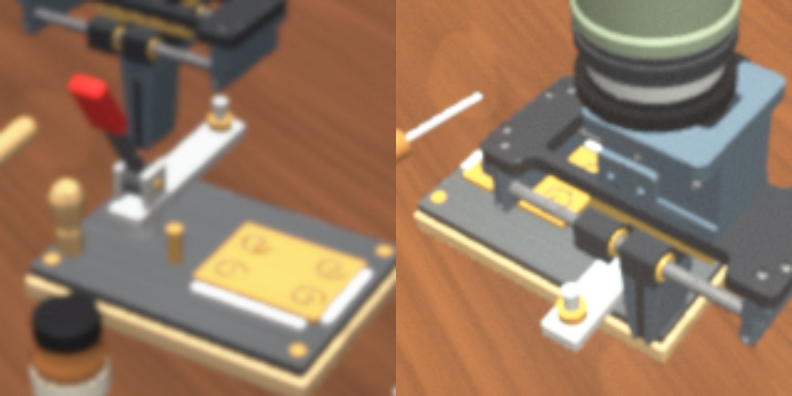

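The finger stands beside the strap on its −y side (side crop (650,310)), clear of everything. I'll close the gap, then push along the arc.

In the tool's units: 0.014 m / 0.5 = 0.028, 0.007 m / 0.5 = 0.014.

send_path:
  ticks:
    - [[0, 0.014, 0.002], 0, 0]
    - [[0, 0.028, 0.002], 0, 0]
    - [[0, 0.028, 0.002], 0, 0]

```text
clock: 2.38
tcp_pos: [0.5528, -0.0689, 0.0686]
tool_rot: [3.141, 0.0, -2.73]
contact_force: [0.0, -0.1, -0.1]
gripper_width: 0.005
grip_force: 0.0
```

send_path:
  ticks:
    - [[0.003, 0.0098, 0], 0.0199, 0]
    - [[0.0056, 0.0196, 0], 0.0398, 0]
    - [[0.0074, 0.0296, 0], 0.0597, 0]
    - [[0.0086, 0.0398, 0], 0.0796, 0]
    - [[0.0092, 0.05, 0], 0.0995, 0]
    - [[0.009, 0.0602, 0], 0.1194, 0]
    - [[0.0084, 0.0704, 0], 0.1393, 0]
    - [[0.007, 0.0804, 0], 0.1592, 0]

```text
clock: 3.05
tcp_pos: [0.5338, -0.035, 0.0685]
tool_rot: [-3.14, 0.0, 3.05]
contact_force: [-1.1, -2.6, 1.5]
gripper_width: 0.007
grip_force: 1.4
```

```bash
python3 - <<'E'
from h import *
cv2.imwrite(f"pics/scene3.png",bot.get_image("scene")[:,:,::-1])
a=cv2.imread("pics/scene3.png")[130:270,210:350]
cv2.imwrite("pics/c3.png",cv2.resize(a,(420,420)))
s=bot.read_state();p=s['tcp_pos'];print(p,s['tool_rot'],s['contact_force'])
c,n=np.cos(.429),np.sin(.429);print("jig",np.array([[c,n],[-n,c]])@(p[:2]-[.612,-.012]))
E
```

```text
[ 0.53362129 -0.03409065  0.06850367] [-3.14106299e+00  1.09874508e-04  3.04845563e+00] [-0.84262822 -1.01241998  1.30405692]
jig [-0.08046507  0.0125137 ]
```

View pics/c3.png

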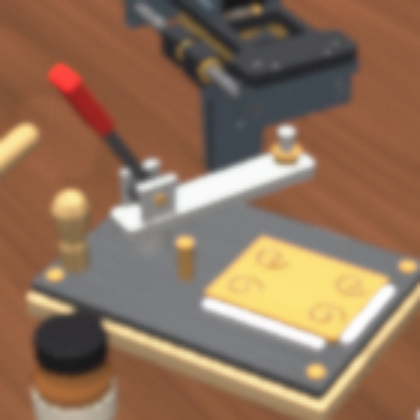

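The strap is turning with the finger: spindle now at crop (286,140), plate and punch unchanged. Continuing along the arc for two more stretches.

In the tool's units: 0.0402 m / 0.5 = 0.0804, 0.0352 m / 0.5 = 0.0704, 0.5 rad / 3.1416 = 0.1592.

send_path:
  ticks:
    - [[0.003, 0.0098, 0], 0.0199, 0]
    - [[0.0056, 0.0196, 0], 0.0398, 0]
    - [[0.0074, 0.0296, 0], 0.0597, 0]
    - [[0.0086, 0.0398, 0], 0.0796, 0]
    - [[0.0092, 0.05, 0], 0.0995, 0]
    - [[0.009, 0.0602, 0], 0.1194, 0]
    - [[0.0084, 0.0704, 0], 0.1393, 0]
    - [[0.007, 0.0804, 0], 0.1592, 0]

```text
clock: 3.77
tcp_pos: [0.533, 0.0056, 0.0682]
tool_rot: [-3.14, -0.002, 2.551]
contact_force: [-1.8, -2.0, 1.2]
gripper_width: 0.006
grip_force: 1.5
```

send_path:
  ticks:
    - [[0.003, 0.0098, 0], 0.0199, 0]
    - [[0.0056, 0.0196, 0], 0.0398, 0]
    - [[0.0074, 0.0296, 0], 0.0597, 0]
    - [[0.0086, 0.0398, 0], 0.0796, 0]
    - [[0.0092, 0.05, 0], 0.0995, 0]
    - [[0.009, 0.0602, 0], 0.1194, 0]
    - [[0.009, 0.0602, 0], 0.1194, 0]

```text
clock: 4.35
tcp_pos: [0.5465, 0.0339, 0.068]
tool_rot: [-3.14, -0.001, 2.178]
contact_force: [-0.8, 0.2, 0.4]
gripper_width: 0.005
grip_force: 0.4
```

```bash
python3 - <<'E'
from h import *
cv2.imwrite(f"pics/scene4.png",bot.get_image("scene")[:,:,::-1])
a=cv2.imread("pics/scene4.png")[130:270,210:350]
cv2.imwrite("pics/c4.png",cv2.resize(a,(560,560)))
s=bot.read_state();p=s['tcp_pos'];print(p,s['tool_rot'],s['contact_force'])
c,n=np.cos(.429),np.sin(.429);print("jig",np.array([[c,n],[-n,c]])@(p[:2]-[.612,-.012]))
E
```

```text
[0.54685031 0.03353147 0.06799753] [-3.14117445e+00 -3.24570593e-04  2.18037259e+00] [-0.71089206  0.72212411 -0.56837566]
jig [-0.04030662  0.06850528]
```

View pics/c4.png

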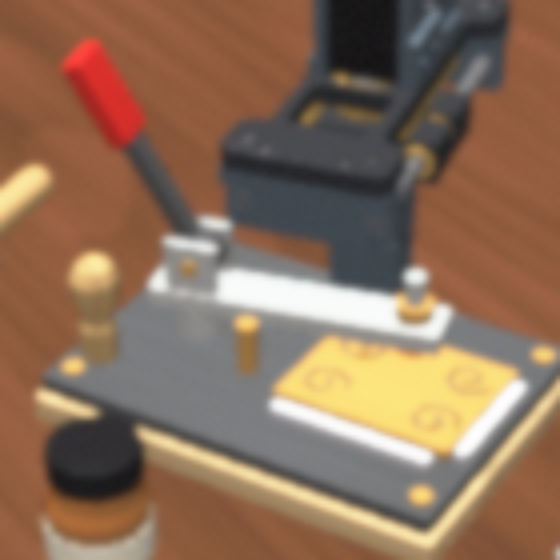

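The strap is past three-quarters (spindle at crop (416,280)) and its edge is nearing the pin at (246,340). About 0.2 rad remain, so I'll slow down.

In the tool's units: 0.012 m / 0.5 = 0.024, 0.0098 m / 0.5 = 0.0196, 0.03 rad / 3.1416 = 0.0095.

send_path:
  ticks:
    - [[0.0016, 0.005, 0], 0.0095, 0]
    - [[0.003, 0.0098, 0], 0.0199, 0]
    - [[0.0042, 0.0146, 0], 0.0286, 0]
    - [[0.0056, 0.0196, 0], 0.0398, 0]
    - [[0.0064, 0.024, 0], 0.0493, 0]
    - [[0.0064, 0.024, 0], 0.0493, 0]

```text
clock: 4.9
tcp_pos: [0.5546, 0.0427, 0.0679]
tool_rot: [-3.14, -0.001, 2.024]
contact_force: [-2.4, 0.7, 1.0]
gripper_width: 0.004
grip_force: 1.0
```

send_path:
  ticks:
    - [[0, 0.002, 0], 0.0048, 0]
    - [[0, 0.004, 0], 0.008, 0]
    - [[0, 0.006, 0], 0.008, 0]
    - [[0, 0.006, 0], 0.008, 0]

```text
clock: 5.23
tcp_pos: [0.5578, 0.044, 0.0678]
tool_rot: [-3.141, -0.0, 1.998]
contact_force: [-2.3, 0.8, 0.6]
gripper_width: 0.005
grip_force: 1.3
```

send_path:
  ticks:
    - [[0, 0.002, 0], 0, 0]
    - [[0, 0.004, 0], 0, 0]
    - [[0, 0.004, 0], 0, 0]

```text
clock: 5.48
tcp_pos: [0.56, 0.0448, 0.0679]
tool_rot: [3.141, 0.0, 1.998]
contact_force: [-2.9, 0.8, -0.1]
gripper_width: 0.005
grip_force: 1.2
```

In the tool's units: 0.002 m / 0.5 = 0.004, 0.001 m / 0.5 = 0.002.

send_path:
  ticks:
    - [[0, 0.002, 0], 0, 0]
    - [[0, 0.004, 0], 0, 0]
    - [[0, 0.004, 0], 0, 0]

```text
clock: 5.73
tcp_pos: [0.561, 0.0454, 0.0679]
tool_rot: [-3.14, -0.0, 1.998]
contact_force: [-3.8, -0.4, 1.5]
gripper_width: 0.004
grip_force: 2.3
```

send_path:
  ticks:
    - [[0, 0.002, 0], 0, 0]
    - [[0, 0.004, 0], 0, 0]
    - [[0, 0.004, 0], 0, 0]

```text
clock: 5.98
tcp_pos: [0.5611, 0.0455, 0.0678]
tool_rot: [-3.136, -0.001, 1.998]
contact_force: [-9.2, -2.8, 4.4]
gripper_width: 0.006
grip_force: 4.6
```

```bash
python3 - <<'E'
from h import *
for n in("scene",): cv2.imwrite(f"pics/{n}5.png",bot.get_image(n)[:,:,::-1])
a=cv2.imread("pics/scene5.png")[160:260,230:360]
cv2.imwrite("pics/c5.png",cv2.resize(a,(780,600)))
E
```

```text
(no output)
```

View pics/c5.png

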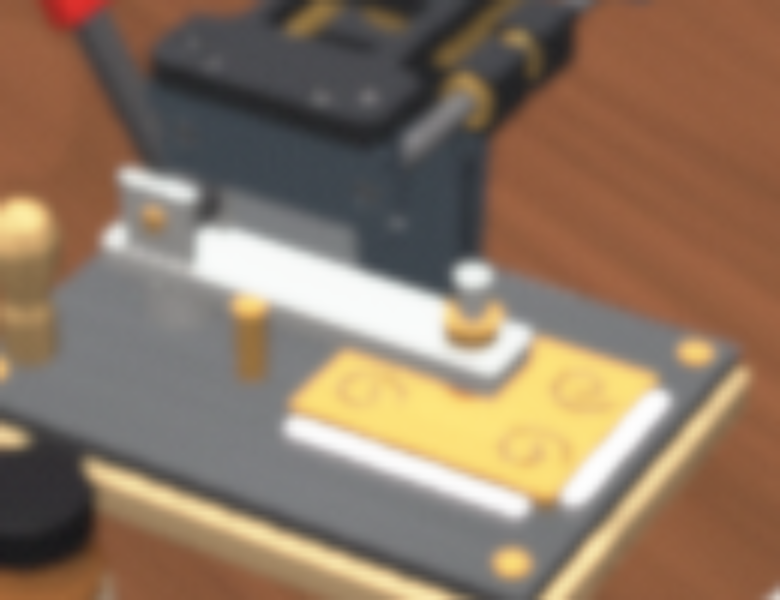

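The strap now lies over the plate and touches the stop pin (crop (250,300)), spindle at crop (474,270). The force rose to about 10 N with no further motion, which looks like the stop. Checking the angle numerically and pressing slightly more.

In the tool's units: 0.0015 m / 0.5 = 0.003, 0.001 m / 0.5 = 0.002.

send_path:
  ticks:
    - [[0, 0.002, 0], 0, 0]
    - [[0, 0.003, 0], 0, 0]
    - [[0, 0.003, 0], 0, 0]

```text
clock: 6.28
tcp_pos: [0.5612, 0.0456, 0.0678]
tool_rot: [-3.133, -0.001, 1.999]
contact_force: [-11.6, -4.0, 6.2]
gripper_width: 0.001
grip_force: 6.3
```

```bash
python3 - <<'E'
from h import *
c,n=np.cos(.429),np.sin(.429);R=np.array([[c,n],[-n,c]])
P=lambda u,v:(230+u/6,160+v/6)
f=lambda X:R@(X[:2]-[.6125,-.0105])*1e3
print("pin",f(ray("scene",P(250,300),.051)),"spindle",f(ray("scene",P(474,270),.075)),"plate corners",[f(ray("scene",P(*q),.031)).round(1) for q in((290,405),(550,500),(660,380))])
E
```

```text
pin [16.39662438 37.09132098] spindle [ -1.7186521  104.63753559] plate corners [array([33. , 61.6]), array([ 33.4, 150.5]), array([-36. , 151.4])]
```

The stop is confirmed: the pin reads 2.1 mm low in x in this camera, so the corrected spindle x is about 0.4 mm, i.e. home. Now I retreat, lift, and locate the red pad by colour mask.

In the tool's units: -0.11 m / 0.5 = -0.22, -0.02 m / 0.5 = -0.04.

send_path:
  ticks:
    - [[0, -0.02, 0], 0, 0]
    - [[0, -0.04, 0], 0, 0]
    - [[0, -0.05, 0], 0, 0]
    - [[0, -0.05, -0.08], 0, 0]
    - [[0, -0.05, -0.16], 0, 0]
    - [[0, -0.05, -0.22], 0, 0]
    - [[0, -0.05, -0.22], 0, 0]
    - [[0, -0.05, -0.22], 0, 0]

```text
clock: 6.95
tcp_pos: [0.5438, 0.0366, 0.1804]
tool_rot: [3.135, 0.003, 1.997]
contact_force: [-0.1, -0.1, -0.2]
gripper_width: 0.005
grip_force: 0.0
```

```bash
python3 - <<'E'
from h import *
s=bot.read_state();print(s['tcp_pos'],s['tool_rot'],s['contact_force'])
C=[]
for n in("scene","side"):
  im=bot.get_image(n);cv2.imwrite(f"pics/{n}6.png",im[:,:,::-1]);h=cv2.cvtColor(im,cv2.COLOR_RGB2HSV)
  m=(((h[...,0]<5)|(h[...,0]>174))&(h[...,1]>190)&(h[...,2]>90)).astype(np.uint8);m[:120]=0
  k,l,st,ce=cv2.connectedComponentsWithStats(m);i=1+st[1:,4].argmax();print(n,st[i],ce[i]);C.append(ce[i])
X,e=tri(*C);c,sn=np.cos(.429),np.sin(.429);R=np.array([[c,sn],[-sn,c]]);print(X,e,R@(X[:2]-[.6122,-.0112]), "tcp jig",R@(s['tcp_pos'][:2]-[.6122,-.0112]))
E
```

```text
[0.54376035 0.03664345 0.18035707] [3.13497741e+00 2.64123558e-03 1.99721289e+00] [-0.08860787 -0.09461044 -0.15387217]
scene [229 138  20  26 268] [238.26119403 150.48507463]
side [310 191  19  17 141] [320.45390071 198.70212766]
[ 0.63577748 -0.04621913  0.14779836] 3.52048433862868 [ 0.00687432 -0.0416531 ] tcp jig [-0.04233676  0.07197625]
```

Pad is at jig (≈0, −42), z ≈ 0.146, so the lever is at about 1.0 rad as expected. The side view is partly occluded. Moving to the pivot side of the pad.

In the tool's units: -0.087 m / 0.5 = -0.174, -0.075 m / 0.5 = -0.15.

send_path:
  ticks:
    - [[-0.06, 0.028, 0.006], 0, 0]
    - [[-0.116, 0.056, 0.006], 0, 0]
    - [[-0.15, 0.074, 0.006], 0, 0]
    - [[-0.174, 0.084, 0.006], 0, 0]
    - [[-0.174, 0.084, 0.006], 0, 0]
    - [[-0.174, 0.084, 0.006], 0, 0]

```text
clock: 7.55
tcp_pos: [0.6154, -0.0251, 0.1735]
tool_rot: [-3.139, -0.002, 1.997]
contact_force: [0.0, 0.1, -0.8]
gripper_width: 0.002
grip_force: 0.0
```

```bash
python3 - <<'E'
from h import *
s=bot.read_state();print(s['tcp_pos'],s['contact_force'])
c,sn=np.cos(.429),np.sin(.429);R=np.array([[c,sn],[-sn,c]]);print("tcp jig",R@(s['tcp_pos'][:2]-[.6122,-.0112]))
bot.get_image
E
```

```text
[ 0.61536946 -0.02506804  0.17345877] [ 0.01968953  0.05545308 -0.7614926 ]
tcp jig [-0.00288633 -0.01392973]
```

In the tool's units: -0.038 m / 0.5 = -0.076, -0.0256 m / 0.5 = -0.0512.

send_path:
  ticks:
    - [[-0.022, 0.004, 0.008], 0, 0]
    - [[-0.036, 0.004, 0.018], 0, 0]
    - [[-0.0512, 0.004, 0.028], 0, 0]
    - [[-0.064, 0.004, 0.04], 0, 0]
    - [[-0.076, 0.004, 0.052], 0, 0]
    - [[-0.076, 0.004, 0.052], 0, 0]

```text
clock: 8.05
tcp_pos: [0.6337, -0.0598, 0.1473]
tool_rot: [-3.14, -0.001, 1.997]
contact_force: [-0.8, 0.8, -0.2]
gripper_width: 0.001
grip_force: 0.4
```

```bash
python3 - <<'E'
from h import *
s=bot.read_state();print(s['tcp_pos'],s['contact_force'])
c,sn=np.cos(.429),np.sin(.429);R=np.array([[c,sn],[-sn,c]]);print("tcp jig",R@(s['tcp_pos'][:2]-[.6122,-.0112]))
im=bot.get_image("scene");h=cv2.cvtColor(im,cv2.COLOR_RGB2HSV)
m=(((h[...,0]<5)|(h[...,0]>174))&(h[...,1]>190)&(h[...,2]>90)).astype(np.uint8);m[:120]=0
k,l,st,ce=cv2.connectedComponentsWithStats(m);i=1+st[1:,4].argmax();print(st[i],ce[i])
for p in(1,.8,.6,.4,0):
  o=.088*np.cos(p)-.008*np.sin(p);z=.066+.088*np.sin(p)+.008*np.cos(p);w=R.T@[0,-o]+[.6122,-.0112];print(p,proj("scene",[*w,z]))
E
```

```text
[ 0.63374026 -0.05978279  0.14731466] [-0.76209701  0.8372929  -0.19832879]
tcp jig [-0.00062025 -0.05314024]
[215 149  23  22 170] [225.31176471 160.2       ]
1 [239.39020997 150.60819668]
0.8 [233.15946573 153.34693777]
0.6 [228.13927917 157.6046375 ]
0.4 [224.48466876 163.15247507]
0 [221.56845408 177.04781354]
```

The lever follows; it's now at about 0.55 rad. Continuing down.

In the tool's units: 0.045 m / 0.5 = 0.09, 0.031 m / 0.5 = 0.062.

send_path:
  ticks:
    - [[-0.012, 0, 0.014], 0, 0]
    - [[-0.02, 0, 0.0294], 0, 0]
    - [[-0.027, 0, 0.044], 0, 0]
    - [[-0.0334, 0, 0.062], 0, 0]
    - [[-0.037, 0, 0.076], 0, 0]
    - [[-0.04, 0, 0.09], 0, 0]
    - [[-0.04, 0, 0.09], 0, 0]

```text
clock: 8.68
tcp_pos: [0.6422, -0.0776, 0.1023]
tool_rot: [-3.141, 0.0, 1.997]
contact_force: [0.1, -0.2, 0.4]
gripper_width: 0.006
grip_force: 0.0
```

send_path:
  ticks:
    - [[0, 0, 0.003], 0, 0]
    - [[0, 0, 0.006], 0, 0]
    - [[0, 0, 0.006], 0, 0]
    - [[0, 0, 0.006], 0, 0]

```text
clock: 9.02
tcp_pos: [0.642, -0.0771, 0.101]
tool_rot: [-3.142, 0.0, 1.997]
contact_force: [-0.7, -1.5, 0.4]
gripper_width: 0.004
grip_force: 0.5
```

send_path:
  ticks:
    - [[0, 0, 0.002], 0, 0]
    - [[0, 0, 0.004], 0, 0]
    - [[0, 0, 0.004], 0, 0]

```text
clock: 9.27
tcp_pos: [0.6421, -0.0773, 0.0992]
tool_rot: [3.141, 0.001, 1.998]
contact_force: [-0.7, -1.9, 3.7]
gripper_width: 0.007
grip_force: 1.8
```

In the tool's units: 0.002 m / 0.5 = 0.004, 0.001 m / 0.5 = 0.002.

send_path:
  ticks:
    - [[0, 0, 0.002], 0, 0]
    - [[0, 0, 0.004], 0, 0]
    - [[0, 0, 0.004], 0, 0]
    - [[0, 0, 0.004], 0, 0]

```text
clock: 9.6
tcp_pos: [0.6422, -0.0773, 0.099]
tool_rot: [3.141, 0.001, 1.998]
contact_force: [-4.6, -2.2, 11.8]
gripper_width: 0.005
grip_force: 6.0
```

send_path:
  ticks:
    - [[0, 0, 0.002], 0, 0]
    - [[0, 0, 0.004], 0, 0]
    - [[0, 0, 0.004], 0, 0]
    - [[0, 0, 0.004], 0, 0]

```text
clock: 9.93
tcp_pos: [0.6422, -0.0773, 0.0987]
tool_rot: [3.14, 0.002, 1.998]
contact_force: [-6.1, -1.0, 19.9]
gripper_width: 0.003
grip_force: 10.1
```

At the hard stop: 20 N without motion, tip at 74 mm. Lifting straight off and checking.

In the tool's units: -0.15 m / 0.5 = -0.3, -0.08 m / 0.5 = -0.16.

send_path:
  ticks:
    - [[0, 0, -0.02], 0, 0]
    - [[0, 0, -0.08], 0, 0]
    - [[0, 0, -0.16], 0, 0]
    - [[0, 0, -0.24], 0, 0]
    - [[0, 0, -0.3], 0, 0]
    - [[0, 0, -0.3], 0, 0]

```text
clock: 10.43
tcp_pos: [0.6452, -0.077, 0.2525]
tool_rot: [3.13, 0.006, 1.998]
contact_force: [1.0, -0.2, 1.0]
gripper_width: 0.008
grip_force: 0.0
```

send_path:
  ticks:
    - [[-0.06, 0, 0], 0, 0]
    - [[-0.12, 0, 0], 0, 0]
    - [[-0.18, 0, 0], 0, 0]
    - [[-0.24, 0, 0], 0, 0]
    - [[-0.24, 0, 0], 0, 0]

```text
clock: 10.85
tcp_pos: [0.693, -0.191, 0.2425]
tool_rot: [-3.14, 0.001, 1.994]
contact_force: [0.0, 1.3, -0.8]
gripper_width: 0.007
grip_force: 0.0
```

```bash
python3 - <<'E'
from h import *
for n in("scene","side"): cv2.imwrite(f"pics/{n}7.png",bot.get_image(n)[:,:,::-1])
a=cv2.imread("pics/scene7.png")[150:250,225:358]; b=cv2.imread("pics/side7.png")[180:305,180:346]
cv2.imwrite("pics/c7.png",np.hstack([cv2.resize(a,(399,300)),cv2.resize(b,(399,300))]))
E
```

```text
(no output)
```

View pics/c7.png

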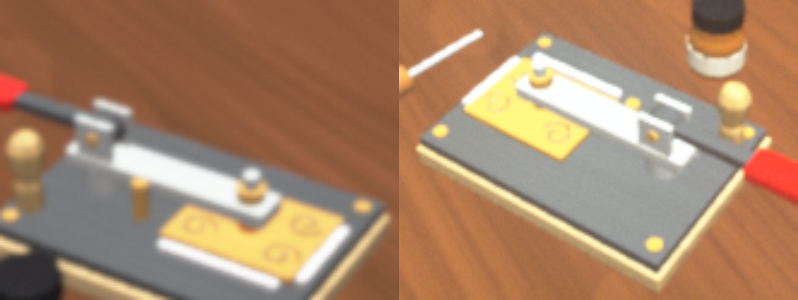

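The lever is level, the strap lies over the plate by the pin, the foot is on the plate, and the plate, punch and jar are in place. As a last check I compare the strap tip's position with the picture taken while it was pressed on its stop.

```bash
python3 - <<'E'
from h import *
A=cv2.imread("pics/scene5.png",0).astype(np.float32);B=cv2.imread("pics/scene7.png",0).astype(np.float32)
def shift(u,v,w,h):
    up=lambda I:cv2.resize(I,None,fx=8,fy=8,interpolation=cv2.INTER_CUBIC)
    t=up(A[v:v+h,u:u+w]);r=cv2.matchTemplate(up(B[v-3:v+h+3,u-3:u+w+3]),t,cv2.TM_CCOEFF_NORMED)
    _,s,_,m=cv2.minMaxLoc(r);return (m[0]/8-3,m[1]/8-3,round(s,3))
for n,q in dict(tip=(302,216,20,10),edge=(280,206,20,10),edge2=(290,210,20,10),plate=(316,225,22,18),pin=(266,206,12,18),punch=(228,192,12,30)).items(): print(n,shift(*q))
a,b=proj("scene",[.566,.085,.046]),proj("scene",[.567,.086,.046]);print("px per 1.4mm",b-a)
E
```

```text
tip (0.0, 0.0, 0.989)
edge (0.25, -0.125, 0.989)
edge2 (0.125, 0.0, 0.988)
plate (0.0, 0.0, 0.999)
pin (0.0, 0.0, 1.0)
punch (0.0, 0.0, 0.999)
px per 1.4mm [-0.11938561  0.44744023]
```

```bash
python3 -c "
from workcell import bot
print(bot.finish_job())"
```

```text
the job is handed in; nothing more can be done
None
```

The job is handed in: the strap was pushed home against its stop, then the red lever was pressed fully down so the foot clamps the plate, with no movement of the plate or punch measured and no contact with the jar, graver or brush.

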